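# Tip the can back one ratchet notch

## Robot

A 6-joint arm with a two-finger parallel gripper is mounted at the origin on the work surface. World frame = base frame: x ahead of the robot, y to its left, z up, the work surface at z = 0. Lengths are in mm, angles in rad, forces in N, time in s.
With the tool pointing down it reaches from about 325 to 850 mm from the base axis. Payload 15.5 kg.
Tool frame: the origin (TCP) lies at the very end of the fingers, on their centre line; the grasp point (between the pads) lies 19 mm behind it; z points along the fingers, y is the line along which they close (so a half turn about z gives the same grasp; the last joint's range is limited). The gripper opens to 91 mm and grips with 3 to 60 N. Pads are 32 mm wide; open, the fingers measure 118 mm over their backs; the gripper's body (76 mm by 178 mm) begins 60 mm behind the grasp point.
Start: joints at [-1.258, 0.494, 1.345, -0, 1.302, -0.096], TCP at [248.444, -573.499, 175.615] pointing down, gripper open.
Joint ranges: [-2.91, 2.91], [-0.82, 2.16], [0.22, 2.67], [-1.22, 4.37], [0.12, 2.79], [-3.08, 3.08]. Speed limits (rad/s): [1.89, 1.89, 2.57, 3.01, 3.01, 3.01].

## Interface

Orientations are given as a unit quaternion [x, y, z, w].
In Python, from rig import ctrl gives the robot as it stands.
- The arm moves only by the tool play_rows, never from a script. Its argument "steps" is one flat list of numbers, 5 for each row, row after row: the finger opening in mm, from 0 to 91.2, then the shift along the tool's x, y, z in mm, then the turn about the tool's z in degrees. In form: [gripper, dx, dy, dz, yaw, gripper, dx, dy, dz, yaw, ...]. A call has 1 to 8 rows; each row is the pose to reach, as a shift and turn from the pose commanded when the call began, along the tool's axes at that moment; what a row does not reach only later rows make up. A row lasts 1/8 s, in which the tool goes at most 62.5 mm and 10.7 degrees, less where a joint would pass 70% of its speed; a pose out of reach is approached as far as the arm can. A call with a gripper value outside its range is refused whole. The fingers move at their own pace and stop on an object; the grip force is fixed at half the most. Time passes only in rows, so rows that repeat a pose let the fingers close. It gives the time, the measured TCP pose, the force, the opening and the grip force at its end, in the units of the state.
- ctrl.state(): the state, without advancing time (a new reading comes with each control period).
- ctrl.get_image(name): name is "side" or "top"; returns a dict with "color" (480x640x3 uint8, red, green, blue), "depth" (480x640 float32, mm along the optical axis (not along the pixel's ray), 0 where there is no reading), "mtx" (3x3 intrinsics, pixels), "R" (3x3) and "t" (3): a world point X has camera coordinates R X + t. Camera axes: x right, y down, z forward; pixel columns grow to the right and rows downward; lengths in mm; the calibration is good to about 2 mm. A picture is of the moment at which its call begins.
- ctrl.job_done(): hands the job in; it is judged then, once.
The state is a dict: "time_s": time; "joint_pos": joint angles; "joint_velocities": joint speeds; "effort": joint torques, N m; "eef_pos": TCP position; "tool_rot": TCP orientation; "force": force on the tool from outside, world axes, zero at the start; "wrist_torque": the same for the moment, N m; "width": finger opening in mm; "grip_force": force on a finger pad.
Only numpy, scipy, OpenCV 4.12 (cv2) and the standard library are available. Lean on these libraries where they do the work, as an engineer would, in place of code of your own. Each camera call takes 0.05 s, during which the arm holds its last target. There are 200 camera calls.

## Task

The solvent can in the blue tilting stand is tipped one notch too far forward over the beaker. With a fingertip lift the ratchet pawl out of the toothed wheel by tipping its red-knobbed lever over, push the wheel back by one notch, then tip the lever back so that the pawl rests fully in that notch. Light pushes do it, so force nothing, do not tip the can noticeably further forward, and leave the beaker and the other things on the bench standing where they are.

Things in the scene. Friction and masses are not known exactly. Their poses are not given: they have to be found in the camera images.
- tilter: Blue steel stand, fixed, 260 mm long, with a white 3 litre can in a tilting cradle. Origin on the table below the middle of the tilting axis, which is level along the stand's y, 150 mm up. Stand's +x: pouring side with the beaker; -x: back side, towards the robot; z up. Can and handle reach 310 mm up within 62 mm of the stand's mid-plane; the side plates (8 mm) stand at y = -76 and +76 mm.
- wheel (a point): Centre of the steel ratchet wheel, at x = 0, y = -92, z = 150 mm in the stand's frame, outside the side plate. 160 mm across, 12 mm thick, 15 saw teeth 9 mm deep: one notch is 24 degrees. One piece with the cradle and can. Two orange hand pegs stand out of its outer face, from y = -98 to -160 mm, opposite each other, 60 mm from the axis. Outside and above the pegs all is free.
- cradle (a joint): Turn of wheel and can from the first notch, rad. Grows as the can tips back: wheel top to the stand's -x, back peg down. At first -0.04 to -0.01 (play); at 0 a tooth bears on the pawl and stops it while the pawl is in. Next notch bears at 0.419, then 0.838. Stiff (brake, 0.4 N m: 7 to 10 N at a peg), stays where left. Negative is further forward, where it always turns, the pawl clicking.
- near_peg (a point): On the centre line of the orange peg at the back (-x) side of the wheel, 20 mm from its outer end, 60 mm from the tilting axis. Peg 18 mm thick: its top is 9 mm above this point. In the first notch it stands 14 degrees above the level of the axis (x = -58, y = -140, z = 165 mm in the stand's frame), one notch back 10 degrees below that level.
- pawl (a joint): Turn of the pawl, rad. 0 (within 0.03): nose fully in a notch; 0.15: nose on a tooth's crest; 0.85: parked clear of the wheel, at its stop. A straight rocker, nose below the pivot, lever with a red knob above. The knob's weight drops it to the side it leans to (upright at 0.42), where it stays: nose lightly in the wheel, or parked. A nose left on a tooth drops in as the wheel is turned back.
- pawl_knob (a point): Centre of the pawl's red knob, a 26 mm ball 60 mm from the pivot, on a 10 mm lever. Pawl in: it leans 24 degrees to the stand's +x (x = 73, y = -92, z = 296 mm in the stand's frame). Parked: 25 degrees to -x (x = 24, z = 296 mm). Under 1 N tips it over.
- pawl_pivot (a point): Axis of the pawl's pivot, level along the stand's y, at x = 48, y = -92, z = 241 mm in the stand's frame, beside the blue plate, which ends 17 mm above it.
- beaker: Glass beaker 84 mm across, 115 mm tall, on the table in front of the stand under the spout. Origin at the centre of its underside.
- pot: White sample pot with a yellow lid, 66 mm across, 54 mm tall, standing on the table beside the wheel. Origin at the centre of its underside.
- red_cap_bottle: White bottle with a red cap, 64 mm across, 150 mm tall. Origin at the centre of its underside.
- paint_jar: Amber jar with a black lid, 72 mm across, 85 mm tall. Origin at the centre of its underside.
- spatula: Spatula with a wooden handle, lying flat. Origin under its middle.
- tint_can: Metal can, 86 mm across, 100 mm tall. Origin at the centre of its underside.
- white_bottle: White bottle with a white cap, 56 mm across, 130 mm tall. Origin at the centre of its underside.
There are look-alikes about, which are no part of the job. Of the things that look like the paint_jar, the smaller one is meant.

How it is judged:
By the outcome, as a careful person would: the job done as asked, in the order asked, and still so for the second after the job is handed in, with the robot touching nothing.
It also fails if it takes over 58 s, if anything falls off the work surface, if the arm or the gripper's body presses on something with over 40 N, if the wrist force passes 120 N, or if a joint passes its speed limit or range.

## Working session

There is one attempt and no reset: what is moved stays moved. The work goes in short steps, Python scripts to look and compute and a tool call to move; the robot and the scene stay as the last step left them, time stands still between calls to the robot, and variables do not carry over. Pictures are saved under pics/ and viewed, at most 10 in all, crops included, and the job is handed in when it is done.

Besides the shell and the picture viewer there is one more tool, called after "Call:" as a command line: name --argument value ..., lists and objects as JSON in quotes. play_rows: Moves the arm, as the interface text tells. Its arguments: {"type":"object","properties":{"steps":{"type":"array","items":{"type":"number"}}},"required":["steps"]}

```bash
mkdir -p pics
python3 - <<'E'
from rig import ctrl
import cv2,numpy as np
s=ctrl.state();print({k:np.round(s[k],3).tolist() for k in s})
for n in("side","top"):
    d=ctrl.get_image(n);np.savez(f"{n}0.npz",**d);cv2.imwrite(f"pics/{n}0.png",d["color"][:,:,::-1])
    print(n,d["mtx"].tolist(),(-d["R"].T@d["t"]).round().tolist(),d["R"].round(2).tolist())
E
```

```text
{'time_s': 0.0, 'joint_pos': [-1.258, 0.494, 1.346, -0.0, 1.303, -0.096], 'joint_velocities': [0.001, -0.001, -0.002, -0.001, -0.001, -0.001], 'effort': [-0.003, -87.882, -38.185, 0.071, 0.053, -0.0], 'eef_pos': [248.308, -573.09, 175.013], 'tool_rot': [0.979, 0.203, -0.0, -0.001], 'force': [0.159, -0.043, -0.038], 'wrist_torque': [-0.032, -0.042, 0.021], 'grip_force': 0.0, 'width': 91.092}
side [[466.81923634453796, 0.0, 311.8032365306167], [0.0, 466.81923634453796, 241.69486068328752], [0.0, 0.0, 1.0]] [364.0, 746.0, 1131.0] [[-0.98, -0.21, 0.01], [-0.16, 0.74, -0.65], [0.13, -0.64, -0.76]]
top [[588.5664309851701, 0.0, 322.646545014246], [0.0, 588.5664309851701, 237.76960847995068], [0.0, 0.0, 1.0]] [213.0, -50.0, 1649.0] [[0.02, -1.0, 0.01], [-0.98, -0.02, -0.19], [0.19, -0.01, -0.98]]
```

View pics/side0.png

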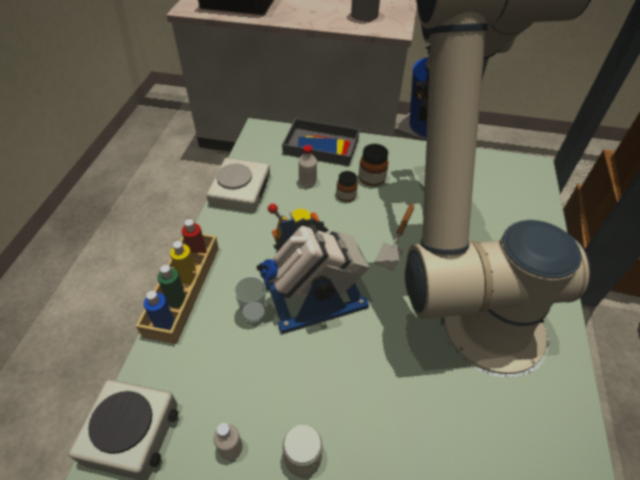

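View pics/top0.png

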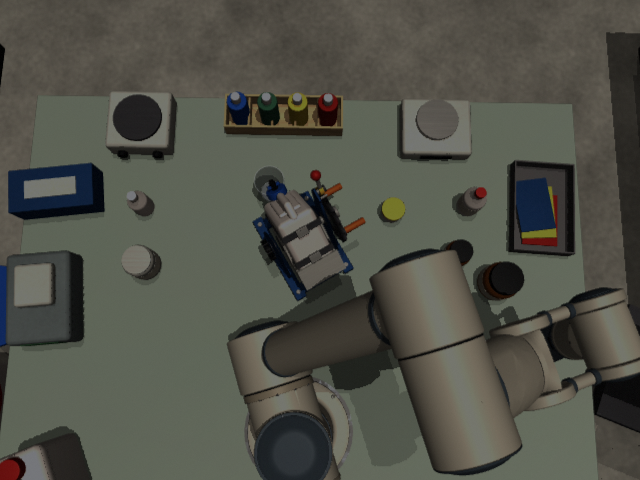

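The side view shows the red knob at about (272,209), with the pegs beside it. In the top view the knob is at (316,175), the orange pegs at (331,189) (front) and (354,225) (back), the pot at (392,209) and the beaker at (270,185). The stand's +x points up and to the left.

```bash
cat > h.py <<'E'
import cv2,numpy as np
from scipy.optimize import least_squares
def cloud(d):
    v,u=np.mgrid[:480,:640];K=d["mtx"];z=d["depth"]
    c=np.stack([(u-K[0,2])/K[0,0]*z,(v-K[1,2])/K[1,1]*z,z],-1)
    return (c-d["t"])@d["R"]
def blobs(d,lo,hi,box,mn=8):
    hsv=cv2.cvtColor(d["color"],cv2.COLOR_RGB2HSV)
    m=cv2.inRange(hsv,lo,hi);k=np.zeros_like(m);x0,y0,x1,y1=box;k[y0:y1,x0:x1]=m[y0:y1,x0:x1]
    n,l,s,c=cv2.connectedComponentsWithStats(k)
    return [(c[i],s[i],l==i) for i in range(1,n) if s[i][4]>=mn]
def ray(d,p):
    r=d["R"].T@np.linalg.inv(d["mtx"])@[p[0],p[1],1];return -d["R"].T@d["t"],r/np.linalg.norm(r)
def tri(a,p,b,q):
    o1,r1=ray(a,p);o2,r2=ray(b,q)
    t=np.linalg.lstsq(np.stack([r1,-r2],1),o2-o1,rcond=None)[0]
    x,y=o1+t[0]*r1,o2+t[1]*r2;return (x+y)/2,np.linalg.norm(x-y)
E
python3 - <<'E'
from h import *
S=dict(np.load("side0.npz"));T=dict(np.load("top0.npz"))
for n,d,box in(("side",S,(230,180,380,340)),("top",T,(240,150,420,310))):
    P=cloud(d)
    for nm,lo,hi in(("red",(0,150,60),(4,255,255)),("red2",(172,150,60),(180,255,255)),("orange",(6,150,80),(19,255,255)),("yellow",(24,150,80),(34,255,255)),("blue",(105,120,40),(125,255,255))):
        for c,s,m in blobs(d,lo,hi,box):
            q=P[m&(d["depth"]>0)]
            print(n,nm,c.round(1),s.tolist(),np.median(q,0).round(),q.min(0).round(),q.max(0).round())
a=cv2.resize(T["color"][150:310,230:420],None,fx=4,fy=4,interpolation=cv2.INTER_CUBIC)[:600]
cv2.imwrite("pics/c1.png",a[:,:,::-1])
b=cv2.resize(S["color"][190:340,225:385],None,fx=4,fy=4,interpolation=cv2.INTER_CUBIC)
cv2.imwrite("pics/c2.png",b[:,:,::-1])
E
```

```text
side red [272.4 207.6] [269, 204, 8, 8, 50] [622. -32. 306.] [613. -42. 298.] [631. -24. 313.]
side orange [314.1 216.2] [311, 213, 8, 8, 38] [ 539. -148.  175.] [ 525. -160.  171.] [550. -93. 223.]
side orange [275.3 232.6] [273, 229, 5, 8, 30] [624. -43. 195.] [615. -99. 140.] [647. -34. 226.]
side yellow [300.7 214.6] [292, 209, 19, 13, 180] [ 603. -257.   56.] [ 539. -284.   48.] [634. -53. 254.]
side blue [268.8 269.6] [261, 260, 17, 23, 250] [610.  73. 193.] [592. -12.  19.] [655.  92. 206.]
side blue [273.1 290.8] [267, 284, 12, 16, 69] [622.  22.  22.] [603.  -0.  17.] [647.  50.  27.]
side blue [350.3 306.7] [328, 295, 40, 22, 252] [396.  26.  21.] [353. -15.  11.] [454.  72.  27.]
side blue [289.9 323.2] [279, 314, 28, 17, 198] [551. 114.  21.] [508.  91.  14.] [580. 141.  31.]
top red [315.4 174.4] [311, 170, 10, 9, 65] [623. -37. 307.] [613. -48. 295.] [633. -27. 315.]
top orange [332.6 189. ] [321, 183, 21, 12, 94] [634. -83. 143.] [ 589. -104.  133.] [651. -52. 264.]
top orange [354.3 224.4] [345, 218, 20, 14, 115] [ 532. -138.  174.] [ 514. -164.  162.] [ 549. -115.  184.]
top yellow [320.6 189.1] [319, 188, 4, 3, 9] [602. -51. 252.] [598. -54. 245.] [605. -47. 256.]
top yellow [393.  208.5] [382, 198, 23, 22, 398] [ 605. -254.   54.] [ 573. -284.   44.] [ 635. -222.   66.]
top blue [276.1 190.7] [266, 181, 21, 20, 190] [611.  63. 194.] [587.  38. 171.] [638.  90. 221.]
top blue [317.  194.9] [314, 189, 7, 12, 24] [586. -42. 257.] [572. -49. 251.] [602. -34. 262.]
top blue [308.1 194.7] [305, 192, 8, 8, 23] [650. -15.  19.] [635. -27.  12.] [659.  -6.  27.]
top blue [260.4 226.9] [253, 217, 16, 22, 138] [552. 117.  20.] [521.  96.  11.] [583. 140.  28.]
top blue [344.6 258.8] [338, 243, 15, 30, 129] [ 466. -122.   21.] [ 428. -142.    9.] [ 509. -102.   32.]
top blue [293.2 286. ] [279, 267, 27, 33, 197] [385.  21.  20.] [351. -12.   9.] [440.  62.  31.]
```

View pics/c1.png

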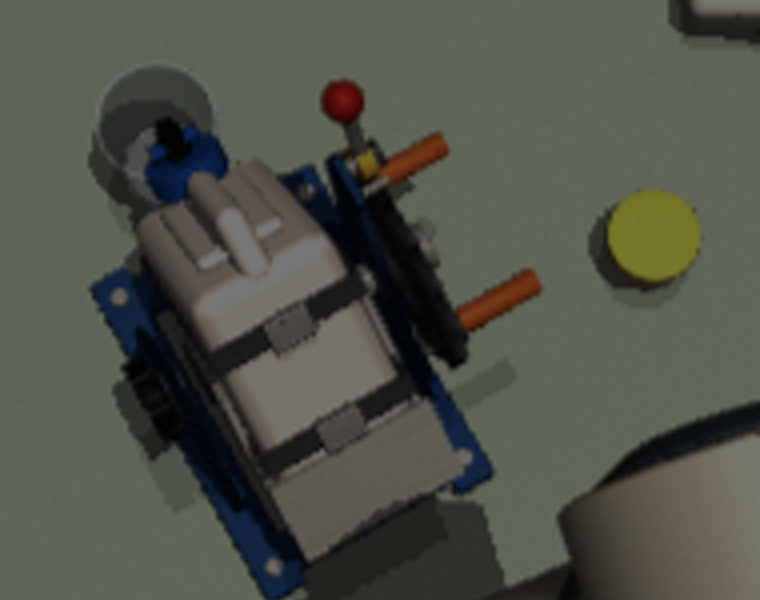

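View pics/c2.png

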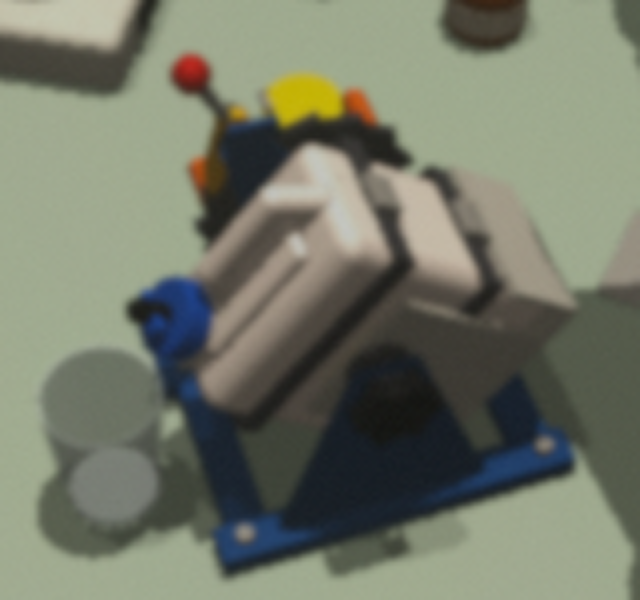

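The crops confirm it: the knob leans to +x over the pouring side, and the back peg is at top pixel (354,225). Next I fit the stand pose.

```bash
cat > fit.py <<'E'
from h import *
S=dict(np.load("side0.npz"));T=dict(np.load("top0.npz"))
def grab(d,lo,hi,box):
    return max(blobs(d,lo,hi,box),key=lambda b:b[1][4])
kT=grab(T,(0,120,50),(4,255,255),(305,165,326,184))[0];kS=grab(S,(0,120,60),(5,255,255),(262,200,282,216))[0]
k,e=tri(T,kT,S,kS);print("knob",k.round(1),"gap",round(e,1))
c,s,m=grab(T,(6,150,60),(19,255,255),(338,210,372,240))
v,u=np.nonzero(m);p=np.stack([u,v],1).astype(np.float32)
vx,vy,x0,y0=cv2.fitLine(p,cv2.DIST_L2,0,.01,.01).ravel()
t=(p-[x0,y0])@[vx,vy];E=[np.array([x0,y0])+a*np.array([vx,vy]) for a in(t.min()-.5,t.max()+.5)]
def onz(d,q,z):
    o,r=ray(d,q);return o+r*(z-o[2])/r[2]
A,B=sorted([onz(T,q,166) for q in E],key=lambda a:-a[1]);print("peg inner,outer",A.round(1),B.round(1),np.linalg.norm(A-B).round(1))
w=A-B;print("yaw from peg dir",np.degrees(np.arctan2(-w[0],w[1])).round(1))
st=np.array([[73,-92],[-58,-160]]);wd=np.array([k[:2],B[:2]])
ds=st[0]-st[1];dw=wd[0]-wd[1]
th=np.arctan2(dw[1],dw[0])-np.arctan2(ds[1],ds[0]);print("yaw knob-peg end",np.degrees(th).round(2),np.linalg.norm(ds),np.linalg.norm(dw))
R=np.array([[np.cos(th),-np.sin(th)],[np.sin(th),np.cos(th)]])
o=(wd-st@R.T).mean(0);print("origin",o.round(1))
# base corners check via screws/blue base extents: blue plate cloud rectangle
P=np.concatenate([cloud(d)[(cv2.inRange(cv2.cvtColor(d["color"],cv2.COLOR_RGB2HSV),(105,120,40),(125,255,255))>0)&(d["depth"]>0)] for d in(S,T)])
P=P[(P[:,2]<30)&(P[:,2]>8)&(abs(P[:,0]-510)<180)&(abs(P[:,1])<170)]
r=cv2.minAreaRect(P[:,:2].astype(np.float32));print("base rect",r)
E
python3 fit.py
```

```text
knob [623.6 -37.5 300.2] gap 0.4
peg inner,outer [ 517.8 -113.4  166. ] [ 548.  -164.2  166. ] 59.1
yaw from peg dir 30.7
yaw knob-peg end 31.75 147.59742545180114 147.59012945256495
origin [513.1   2.4]
base rect ((505.2735900878906, -0.95623779296875), (258.0964050292969, 183.841552734375), 30.576955795288086)
```

Call:
play_rows --steps '[0, 0, 0, -60, 0, 0, 0, 0, -120, 0, 0, 0, 0, -175, 0, 0, 50, -28, -175, -10, 0, 100, -57, -175, -20, 0, 150, -86, -175, -30, 0, 200, -115, -175, -40, 0, 250, -144, -175, -50]'

```text
time_s: 1.1
eef_pos: [421.3, -340.3, 350.4]
tool_rot: [0.8, 0.6, -0.0, -0.0]
force: [0.6, 0.5, 0.1]
width: 14.0
grip_force: 0.0
```

```bash
cat > go.py <<'E'
import sys,numpy as np
from rig import ctrl
from scipy.spatial.transform import Rotation as Ro
s=ctrl.state();R=Ro.from_quat(s["tool_rot"]).as_matrix();p=np.array(s["eef_pos"])
th=np.radians(31.2);c,n=np.cos(th),np.sin(th);M=np.array([[c,-n,0],[n,c,0],[0,0,1]]);o=np.array([514,3,0])
print("t",s["time_s"],"p",p.round(1),"stand",(M.T@(p-o)).round(1),"tool y ang",np.degrees(np.arctan2(R[1,1],R[0,1])).round(1),"j",np.round(s["joint_pos"],2),"F",np.round(s["force"],1))
print("stand axes in tool:\n",(R.T@M).round(3))
if len(sys.argv)>3:
    g=M@np.array(sys.argv[1:4],float)+o;print("delta tool",(R.T@(g-p)).round(1))
E
python3 go.py 120 -94 350
```

```text
t 1.1 p [ 421.3 -340.3  350.4] stand [-257.1 -245.6  350.4] tool y ang -16.3 j [-0.79  0.25  1.26  0.    1.63 -0.51] F [0.6 0.5 0.1]
stand axes in tool:
 [[ 0.737  0.676  0.   ]
 [ 0.676 -0.737 -0.   ]
 [-0.     0.    -1.   ]]
delta tool [380.4 143.3   0.5]
```

Call:
play_rows --steps '[0, 54, 20, 0, -8, 0, 108, 40, 0, -16, 0, 162, 61, 0, -24, 0, 216, 81, 0, -32, 0, 270, 102, 0, -32, 0, 324, 122, 0, -32, 0, 380, 143, 0, -32, 0, 380, 143, 0, -32]'

```text
time_s: 2.1
eef_pos: [667.4, -15.1, 349.1]
tool_rot: [0.604, 0.797, -0.0, -0.001]
force: [-0.1, -0.3, -0.8]
width: 0.4
grip_force: 0.0
```

```bash
python3 go.py 120 -95 285
python3 - <<'E'
from rig import ctrl
import cv2
d=ctrl.get_image("side");cv2.imwrite("pics/s2.png",cv2.resize(d["color"][130:330,200:440],None,fx=3,fy=3)[:,:,::-1])
E
```

```text
t 2.1 p [667.4 -15.1 349.1] stand [121.8 -94.9 349.1] tool y ang 15.6 j [-0.11  0.46  0.94  0.    1.74 -0.39] F [-0.1 -0.3 -0.8]
stand axes in tool:
 [[ 0.268  0.963  0.001]
 [ 0.963 -0.268 -0.001]
 [-0.001  0.002 -1.   ]]
delta tool [-0.6 -1.7 64.1]
```

View pics/s2.png

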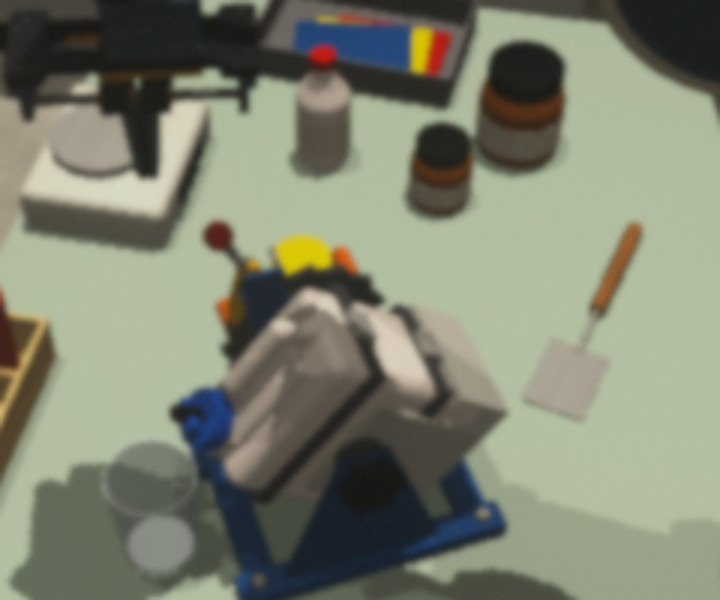

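The closed fingertips are at crop pixel (147,170), in front of and above the knob at (218,235). I'll descend and push.

Call:
play_rows --steps '[0, 0, 0, 25, 0, 0, 0, 0, 50, 0, 0, 0, 0, 62, 0, 0, -3, -10, 62, 0, 0, -5, -19, 62, 0, 0, -7, -25, 62, 0, 0, -8, -30, 62, 0, 0, -9, -34, 62, 0]'

```text
time_s: 3.15
eef_pos: [635.5, -36.5, 288.9]
tool_rot: [0.606, 0.796, 0.0, 0.0]
force: [-0.0, 0.4, 0.7]
width: 0.5
grip_force: 0.0
```

```bash
python3 go.py 58 -95 287
```

```text
t 3.15 p [635.5 -36.5 288.9] stand [ 83.5 -96.7 288.9] tool y ang 15.4 j [-0.15  0.43  1.14 -0.    1.57 -0.42] F [-0.   0.4  0.7]
stand axes in tool:
 [[ 0.272  0.962 -0.   ]
 [ 0.962 -0.272  0.   ]
 [ 0.    -0.    -1.   ]]
delta tool [ -5.3 -25.    1.9]
```

Call:
play_rows --steps '[0, -1, -5, 0, 0, 0, -2, -10, 0, 0, 0, -3, -15, 0, 0, 0, -5, -20, 0, 0, 0, -6, -25, 0, 0, 0, -6, -25, 0, 0, 0, 4, 15, 0, 0, 0, 10, 38, 0, 0]'

```text
time_s: 4.15
eef_pos: [670.9, -15.8, 288.5]
tool_rot: [0.606, 0.796, 0.0, 0.0]
force: [-0.2, -0.6, -1.0]
width: 0.3
grip_force: 0.0
```

```bash
cat > knob.py <<'E'
from h import *
from rig import ctrl
th=np.radians(31.2);c,n=np.cos(th),np.sin(th);M=np.array([[c,-n,0],[n,c,0],[0,0,1]]);o=np.array([514,3,0])
D={k:ctrl.get_image(k) for k in("top","side")}
for k,box in(("top",(300,160,345,215)),("side",(255,190,310,235))):
    for b in blobs(D[k],(0,120,40),(5,255,255),box,15): print(k,b[0].round(1),b[1][4],(M.T@(np.median(cloud(D[k])[b[2]],0)-o)).round(1))
for b in blobs(D["top"],(6,150,50),(19,255,255),(335,205,375,245),30): print("peg",(M.T@(np.median(cloud(D["top"])[b[2]],0)-o)).round(1))
cv2.imwrite("pics/k.png",np.hstack([cv2.resize(D["top"]["color"][140:290,240:400],(384,360)),cv2.resize(D["side"]["color"][170:320,220:380],(384,360))])[:,:,::-1])
E
python3 knob.py; python3 go.py 110 -95 350
```

```text
side [272.3 208.1] 36 [ 74.5 -83.6 306. ]
peg [ -58.3 -129.2  172.8]
t 4.25 p [671.1 -15.3 287.9] stand [124.9 -97.1 287.9] tool y ang 15.5 j [-0.11  0.49  1.05  0.    1.61 -0.38] F [-0.9 -0.2  0.4]
stand axes in tool:
 [[ 0.271  0.963  0.   ]
 [ 0.963 -0.271 -0.   ]
 [ 0.     0.    -1.   ]]
delta tool [ -2.  -14.9 -62.1]
```

View pics/k.png

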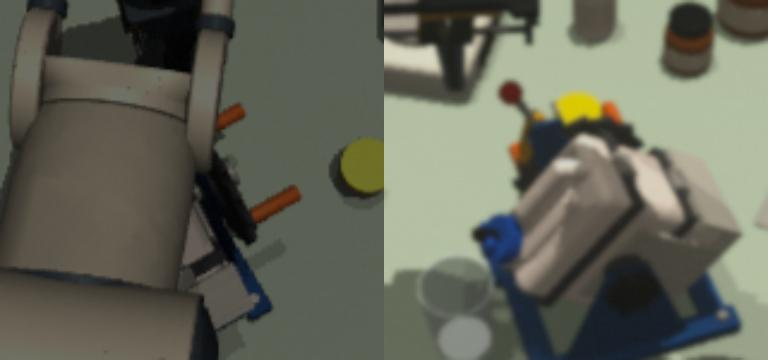

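The knob is still leaning to +x at side pixel (272,208), so it hasn't tipped. I'll push again, further, and hold while I look.

Call:
play_rows --steps '[0, -4, -14, 0, 0, 0, -8, -28, 0, 0, 0, -11, -38, 0, 0, 0, -14, -46, 0, 0, 0, -16, -54, 0, 0, 0, -18, -60, 0, 0, 0, -19, -65, 0, 0, 0, -19, -65, 0, 0]'

```text
time_s: 5.25
eef_pos: [611.9, -52.2, 288.6]
tool_rot: [0.606, 0.796, -0.0, -0.0]
force: [0.3, 0.6, 1.2]
width: 0.5
grip_force: 0.0
```

```bash
python3 knob.py; python3 go.py 110 -95 350
```

```text
side [272.3 208.1] 41 [ 75.2 -83.5 306.4]
peg [ -58.5 -129.1  172.8]
t 5.35 p [612.2 -52.1 288.6] stand [ 55.5 -98.  288.6] tool y ang 15.4 j [-0.18  0.4   1.2   0.    1.55 -0.45] F [-0.3 -0.4  0.1]
stand axes in tool:
 [[ 0.272  0.962  0.   ]
 [ 0.962 -0.272  0.   ]
 [ 0.     0.    -1.   ]]
delta tool [ 17.7  51.7 -61.4]
```

View pics/k.png

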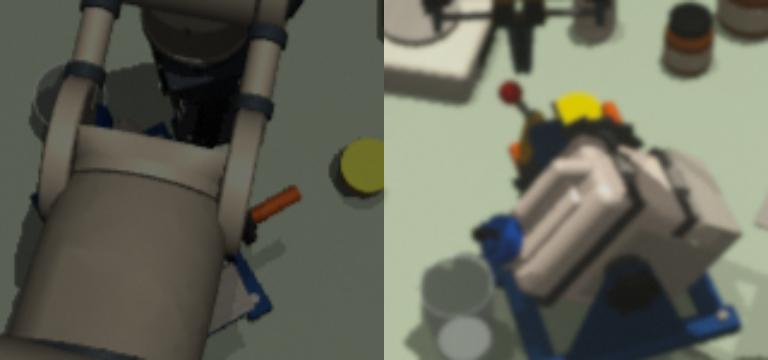

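Run:
```python
from h import *
from rig import ctrl
d=ctrl.get_image("side");s=ctrl.state();p=np.array(s["eef_pos"])
q=d["mtx"]@(d["R"]@p+d["t"]);print("tcp px",(q[:2]/q[2]).round(1),"depth",q[2].round())
P=cloud(d)
for v in range(180,214,2): print(v,[ (P[v,u].round().astype(int).tolist() if d["depth"][v,u]>0 else 0) for u in(268,272,276,280,284)])
cv2.imwrite("pics/z.png",cv2.resize(d["color"][140:240,220:340],None,fx=6,fy=6,interpolation=cv2.INTER_CUBIC)[:,:,::-1])
```

```text
tcp px [278.5 207.5] depth 1180.0
180 [[620, -12, 415], [612, -17, 412], [617, -61, 372], [594, -19, 414], [585, -22, 413]]
182 [[765, -439, 1], [618, -34, 390], [614, -51, 375], [600, -39, 389], [709, -449, 4]]
184 [[764, -432, -2], [617, -30, 387], [610, -38, 381], [600, -38, 383], [707, -442, 1]]
186 [[760, -419, 1], [618, -32, 379], [610, -38, 375], [601, -39, 376], [705, -433, 0]]
188 [[758, -412, -2], [619, -33, 372], [611, -37, 369], [601, -38, 370], [701, -419, 3]]
190 [[753, -397, 4], [619, -31, 367], [612, -40, 360], [602, -40, 362], [700, -413, 0]]
192 [[751, -388, 3], [620, -33, 358], [610, -34, 359], [602, -38, 357], [697, -403, 0]]
194 [[749, -379, 2], [735, -383, 1], [611, -36, 350], [602, -38, 351], [693, -387, 6]]
196 [[748, -374, -3], [732, -372, 3], [612, -38, 342], [602, -37, 345], [692, -382, 2]]
198 [[741, -353, 9], [728, -357, 8], [613, -38, 335], [602, -37, 339], [690, -372, 1]]
200 [[740, -349, 4], [727, -351, 4], [613, -37, 329], [604, -40, 328], [687, -363, 1]]
202 [[738, -340, 3], [725, -344, 2], [711, -346, 3], [698, -349, 3], [685, -353, 2]]
204 [[736, -331, 3], [624, -37, 313], [710, -339, 0], [695, -339, 4], [682, -341, 4]]
206 [[634, -34, 307], [623, -33, 310], [615, -40, 305], [693, -330, 3], [682, -340, -4]]
208 [[632, -29, 305], [622, -29, 308], [614, -38, 300], [691, -320, 4], [678, -326, 1]]
210 [[633, -30, 297], [621, -24, 305], [614, -34, 297], [688, -312, 3], [675, -315, 2]]
212 [[726, -296, 1], [622, -25, 297], [616, -39, 284], [686, -304, 2], [673, -306, 3]]
```

View pics/z.png

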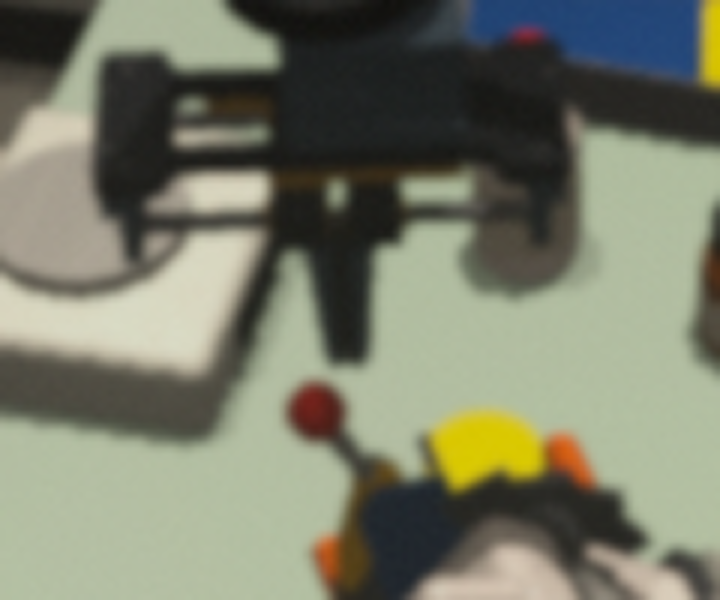

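The crop shows the closed fingertips ending at side pixel (278,201), above the knob at (272,208). By depth they end at z≈325, about 36 mm higher than the reported TCP, so the push passed over the knob and touched nothing. I'll back out, drop 37 mm and push again.

Call:
play_rows --steps '[0, 9, 32, 0, 0, 0, 18, 65, 0, 0, 0, 18, 65, 18, 0, 0, 18, 65, 37, 0, 0, 14, 50, 37, 0, 0, 10, 36, 37, 0, 0, 8, 28, 37, 0, 0, 7, 24, 37, 0]'

```text
time_s: 6.4
eef_pos: [633.1, -39.5, 252.6]
tool_rot: [0.606, 0.795, 0.0, 0.001]
force: [0.4, 0.6, 1.1]
width: 0.2
grip_force: 0.4
```

```bash
python3 knob.py; python3 go.py 55 -97 250
```

```text
side [277.5 205.7] 43 [ 60.5 -85.1 309.4]
peg [ -58.5 -129.1  173.6]
t 6.5 p [633.2 -39.3 252.1] stand [ 80.  -97.9 252.1] tool y ang 15.4 j [-0.16  0.45  1.21 -0.    1.48 -0.42] F [0.1 0.2 0.1]
stand axes in tool:
 [[ 0.272  0.962 -0.   ]
 [ 0.962 -0.272  0.001]
 [ 0.    -0.    -1.   ]]
delta tool [ -5.9 -24.3   2.1]
```

View pics/k.png

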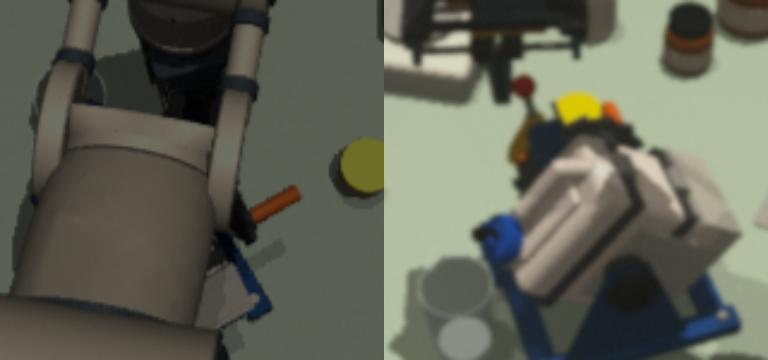

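The knob has moved to side pixel (277,206), stand x≈60, so the finger is on it. I'll continue past upright.

Call:
play_rows --steps '[0, -1, -5, 0, 0, 0, -2, -10, 0, 0, 0, -3, -15, 0, 0, 0, -5, -20, 0, 0, 0, -6, -25, 0, 0, 0, -6, -25, 0, 0, 0, 4, 15, 0, 0, 0, 10, 38, 0, 0]'

```text
time_s: 7.5
eef_pos: [668.5, -18.5, 251.6]
tool_rot: [0.606, 0.796, 0.0, 0.0]
force: [0.1, -0.4, -0.4]
width: 0.4
grip_force: 0.0
```

```bash
python3 knob.py; python3 go.py 118 -97 330
```

```text
side [291.3 203.4] 50 [ 25.3 -84.3 305.6]
peg [ -58.3 -129.3  173.2]
t 7.6 p [668.9 -18.1 251. ] stand [121.5 -98.2 251. ] tool y ang 15.5 j [-0.12  0.5   1.12  0.    1.52 -0.39] F [-1.2 -0.  -1. ]
stand axes in tool:
 [[ 0.271  0.963  0.   ]
 [ 0.963 -0.271  0.   ]
 [ 0.     0.    -1.   ]]
delta tool [  0.2  -3.7 -79. ]
```

The pawl is parked, with the knob at x≈25. Next I go over the back peg.

Call:
play_rows --steps '[0, 0, 0, -35, 0, 0, 0, 0, -75, 0, 0, -24, -41, -75, 0, 0, -48, -82, -75, 0, 0, -72, -123, -75, 0, 0, -96, -164, -75, 0, 0, -96, -164, -30, 0, 0, -96, -164, 30, 0]'

```text
time_s: 8.6
eef_pos: [534.8, -156.5, 221.9]
tool_rot: [0.606, 0.795, 0.001, 0.002]
force: [0.3, -0.0, -0.3]
width: 0.7
grip_force: 0.0
```

Call:
play_rows --steps '[0, 0, 0, 30, 0, 0, 0, 0, 50, 0, 0, 0, 0, 50, 0]'

```text
time_s: 8.98
eef_pos: [533.5, -155.2, 170.6]
tool_rot: [0.606, 0.796, -0.0, -0.001]
force: [0.4, 0.4, 0.1]
width: 0.5
grip_force: 0.0
```

```bash
python3 knob.py; python3 go.py -62 -146 140
python3 - <<'E'
from h import *
from rig import ctrl
d=ctrl.get_image("side");p=np.array(ctrl.state()["eef_pos"])
for dz in(0,36):
    q=d["mtx"]@(d["R"]@(p+[0,0,dz])+d["t"]);print((q[:2]/q[2]).round(1))
cv2.imwrite("pics/y.png",cv2.resize(d["color"][160:260,260:380],None,fx=6,fy=6,interpolation=cv2.INTER_CUBIC)[:,:,::-1])
E
```

```text
top [325.  191.1] 26 [ 24.7 -89.6 306.6]
side [291.1 203.8] 39 [ 26.4 -84.1 305. ]
t 9.075 p [ 534.9 -155.7  172.4] stand [ -64.3 -146.5  172.4] tool y ang 15.4 j [-0.39  0.4   1.52 -0.    1.22 -0.66] F [ 0.  -0.2 -0.2]
stand axes in tool:
 [[ 0.272  0.962 -0.   ]
 [ 0.962 -0.272  0.001]
 [ 0.    -0.001 -1.   ]]
delta tool [ 1.1  2.1 32.4]
[316.  214.8]
[316.1 205.8]
```

View pics/y.png

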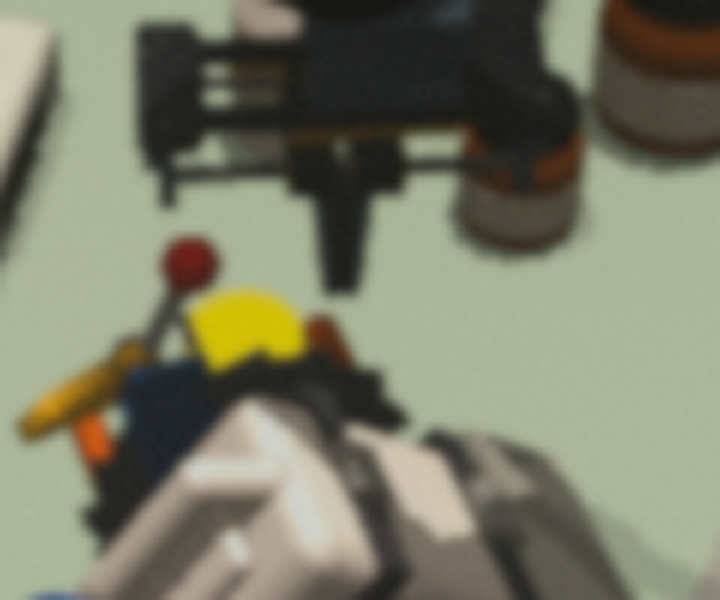

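The tip (crop 340,292) is above the peg (crop 322,335), and the pawl is parked with its knob to the back. I'll go down and feel for contact.

Call:
play_rows --steps '[0, 1, 2, 15, 0, 0, 1, 2, 27, 0, 0, 1, 2, 30, 0, 0, 1, 2, 30, 0]'

```text
time_s: 9.62
eef_pos: [536.3, -153.9, 141.3]
tool_rot: [0.606, 0.796, -0.0, -0.0]
force: [0.1, 0.4, 0.0]
width: 0.4
grip_force: 0.0
```

Call:
play_rows --steps '[0, 0, 0, 2, 0, 0, 0, 0, 4, 0, 0, 0, 0, 4, 0]'

```text
time_s: 10.0
eef_pos: [536.4, -153.9, 137.6]
tool_rot: [0.606, 0.796, 0.0, -0.0]
force: [-0.1, -0.1, 0.6]
width: 0.6
grip_force: 0.0
```

```bash
python3 knob.py; python3 go.py
```

```text
top [324.8 191. ] 26 [ 25.  -89.7 307.7]
side [291.  202.7] 53 [ 25.7 -86.  306.7]
t 10.1 p [ 536.4 -154.   137.7] stand [ -62.1 -145.9  137.7] tool y ang 15.4 j [-0.39  0.44  1.56 -0.    1.14 -0.66] F [-0.9 -0.7 -0.1]
stand axes in tool:
 [[ 0.272  0.962 -0.   ]
 [ 0.962 -0.272  0.   ]
 [ 0.    -0.    -1.   ]]
```

Call:
play_rows --steps '[0, 0, 0, 2, 0, 0, 0, 0, 2, 0]'

```text
time_s: 10.35
eef_pos: [536.4, -154.0, 135.5]
tool_rot: [0.606, 0.796, -0.0, 0.0]
force: [-0.4, 0.0, 0.4]
width: 0.5
grip_force: 0.0
```

Call:
play_rows --steps '[0, 0, 0, 2, 0, 0, 0, 0, 2, 0]'

```text
time_s: 10.6
eef_pos: [536.3, -153.9, 133.4]
tool_rot: [0.606, 0.796, 0.0, -0.0]
force: [0.3, -0.0, -0.4]
width: 0.1
grip_force: 0.0
```

Call:
play_rows --steps '[0, 0, 0, 2, 0, 0, 0, 0, 2, 0]'

```text
time_s: 10.85
eef_pos: [536.4, -153.9, 131.4]
tool_rot: [0.606, 0.796, 0.0, -0.0]
force: [0.3, 0.5, -0.0]
width: 0.6
grip_force: 0.0
```

Call:
play_rows --steps '[0, 0, 0, 2, 0, 0, 0, 0, 2, 0]'

```text
time_s: 11.1
eef_pos: [536.4, -153.9, 129.4]
tool_rot: [0.606, 0.796, 0.0, -0.0]
force: [0.6, 0.6, 0.0]
width: 0.2
grip_force: 0.0
```

```bash
python3 knob.py; python3 go.py;  python3 - <<'E'
from h import *
from rig import ctrl
d=ctrl.get_image("side")
cv2.imwrite("pics/x.png",cv2.resize(d["color"][160:260,260:380],None,fx=6,fy=6,interpolation=cv2.INTER_CUBIC)[:,:,::-1])
E
```

```text
top [325.  191.1] 23 [ 25.  -89.8 307.9]
side [291.1 203.1] 52 [ 25.5 -84.8 306.6]
t 11.2 p [ 536.4 -153.9  129.5] stand [ -62.1 -145.8  129.5] tool y ang 15.4 j [-0.39  0.45  1.57  0.    1.12 -0.66] F [-0.4  0.4  0.1]
stand axes in tool:
 [[ 0.272  0.962  0.   ]
 [ 0.962 -0.272  0.   ]
 [ 0.     0.    -1.   ]]
```

View pics/x.png

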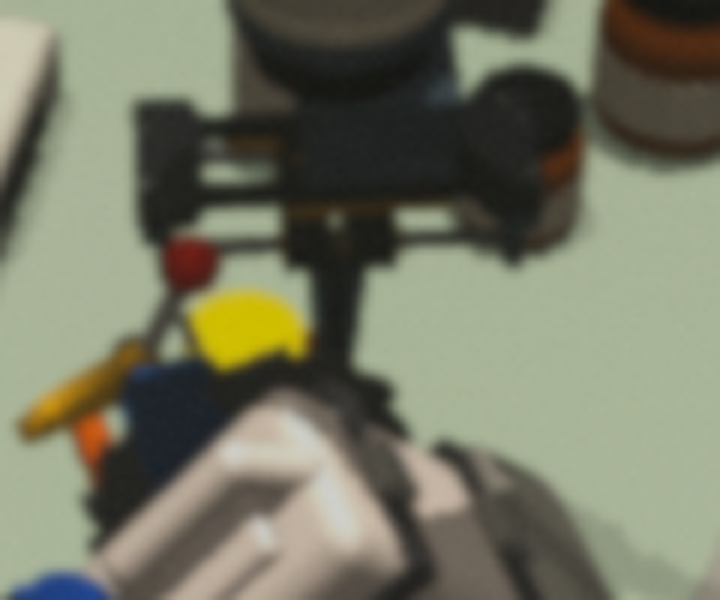

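```bash
cat > ang.py <<'E'
from h import *
from rig import ctrl
S0=dict(np.load("side0.npz"));S=ctrl.get_image("side");T=ctrl.get_image("top")
th=np.radians(31.2);c,n=np.cos(th),np.sin(th);M=np.array([[c,-n,0],[n,c,0],[0,0,1]]);o=np.array([514,3,0])
for nm,d in(("0",S0),("now",S)):
    for lab,lo,hi,box in(("cap",(105,120,40),(125,255,255),(250,245,290,283)),("farpeg",(6,130,60),(19,255,255),(262,222,284,245)),("nearpeg",(6,130,60),(19,255,255),(305,205,330,235))):
        for b in blobs(d,lo,hi,box,8): 
            q=(np.median(cloud(d)[b[2]],0)-o)@M
            print(nm,lab,b[0].round(1),b[1][4],q.round(1),"ang",np.degrees(np.arctan2(q[2]-150,q[0])).round(1))
for b in blobs(T,(6,130,50),(19,255,255),(320,175,375,245),20): print("top",b[0].round(1),b[1][4],((np.median(cloud(T)[b[2]],0)-o)@M).round(1))
E
python3 ang.py
```

```text
0 cap [268.8 269.6] 250 [118.6  10.3 193.4] ang 20.1
0 farpeg [275.5 233.1] 42 [ 68.8 -92.3 192.3] ang 31.6
0 nearpeg [314.2 216.5] 45 [ -56.8 -138.8  175.5] ang 155.8
now cap [270.4 265.3] 244 [114.3  11.6 206.9] ang 26.5
now cap [266.1 280.9] 8 [111.5 -79.7  23.7] ang -48.5
now farpeg [274.6 231.8] 51 [  61.4 -132.5  152.5] ang 2.3
```

The wheel has already turned about 6° (cap angle 20.1 → 26.5°), so contact was at about eef z=136. I'll push on to roughly 0.34 rad, then measure.

Call:
play_rows --steps '[0, 0, 0, 3, 0, 0, 0, 0, 6, 0, 0, 0, 0, 9, 0, 0, 0, 0, 12, 0, 0, 0, 0, 15, 0]'

```text
time_s: 11.98
eef_pos: [536.4, -154.0, 114.4]
tool_rot: [0.606, 0.796, -0.0, -0.0]
force: [-2.4, -1.5, 4.5]
width: 0.5
grip_force: 2.2
```

```bash
python3 ang.py; python3 go.py
```

```text
0 cap [268.8 269.6] 250 [118.6  10.3 193.4] ang 20.1
0 farpeg [275.5 233.1] 42 [ 68.8 -92.3 192.3] ang 31.6
0 nearpeg [314.2 216.5] 45 [ -56.8 -138.8  175.5] ang 155.8
now cap [275.  257.5] 270 [101.1  10.6 232. ] ang 39.0
now cap [266.1 280.9] 8 [111.6 -78.8  21.4] ang -49.0
now farpeg [275.5 230.9] 51 [  59.6 -121.8  167. ] ang 15.9
t 12.075 p [ 536.3 -153.7  114.1] stand [ -62.1 -145.6  114.1] tool y ang 15.4 j [-0.39  0.47  1.59  0.    1.09 -0.66] F [ 0.5  0.4 -0.1]
stand axes in tool:
 [[ 0.272  0.962  0.001]
 [ 0.962 -0.272 -0.   ]
 [-0.     0.001 -1.   ]]
```

Call:
play_rows --steps '[0, 0, 0, 1, 0, 0, 0, 0, 2, 0, 0, 0, 0, 2.5, 0, 0, 0, 0, 2.5, 0, 0, 0, 0, -40, 0, 0, 0, 0, -100, 0, 0, 0, 0, -160, 0, 0, 0, 0, -210, 0]'

```text
time_s: 13.08
eef_pos: [536.5, -154.0, 327.0]
tool_rot: [0.606, 0.796, 0.0, 0.001]
force: [0.7, 0.2, -0.7]
width: 0.4
grip_force: 0.0
```

Call:
play_rows --steps '[0, 0, -50, 0, 0, 0, 0, -100, 0, 0, 0, 0, -130, 0, 0, 0, 0, -130, 0, 0]'

```text
time_s: 13.58
eef_pos: [409.6, -188.9, 324.9]
tool_rot: [0.607, 0.795, -0.0, 0.0]
force: [1.3, 0.4, -0.2]
width: 0.8
grip_force: 0.0
```

```bash
python3 knob.py; python3 ang.py; python3 go.py -40 -97 330;python3 - <<'E'
from h import *
from rig import ctrl
T0=dict(np.load("top0.npz"));T=ctrl.get_image("top")
th=np.radians(31.2);c,n=np.cos(th),np.sin(th);M=np.array([[c,-n,0],[n,c,0],[0,0,1]]);o=np.array([514,3,0])
for d in(T0,T):
  for b in blobs(d,(6,130,50),(19,255,255),(335,205,375,250),30):
    k=cv2.erode(b[2].astype(np.uint8),np.ones((3,3)))>0
    q=(cloud(d)[k]-o)@M;q=q[(q[:,1]<-105)&(q[:,1]>-155)];print(b[0].round(1),len(q),np.median(q,0).round(1),q[:,2].mean().round(1))
E
```

```text
top [325.9 192.3] 81 [ 21.1 -90.2 304.9]
side [291.3 203.2] 51 [ 25.6 -85.4 306.3]
0 cap [268.8 269.6] 250 [118.6  10.3 193.4] ang 20.1
0 farpeg [275.5 233.1] 42 [ 68.8 -92.3 192.3] ang 31.6
0 nearpeg [314.2 216.5] 45 [ -56.8 -138.8  175.5] ang 155.8
now cap [275.8 256.3] 269 [ 98.8  10.8 235.6] ang 40.9
now cap [266.1 280.9] 8 [111.9 -81.1  20.6] ang -49.2
now farpeg [275.9 231.4] 55 [  60.4 -119.4  169.5] ang 17.8
top [334.8 185.3] 83 [  58.3 -141.5  166.1]
t 13.775 p [ 411.8 -188.5  324.5] stand [-186.6 -110.8  324.5] tool y ang 15.4 j [-0.56  0.12  1.5   0.    1.53 -0.83] F [-0.4  1.  -0.2]
stand axes in tool:
 [[ 0.272  0.962  0.   ]
 [ 0.962 -0.272  0.   ]
 [ 0.     0.    -1.   ]]
delta tool [ 53.1 137.4  -5.5]
[354.3 224.8] 72 [ -59.3 -130.1  173.6] 173.5
```

From the far peg (z≈167) and the contact height, the cradle is at about 0.386 rad, inside the notch's window. Next I go behind the knob and tip it back.

Call:
play_rows --steps '[0, 20, 50, 0, 0, 0, 40, 100, 0, 0, 0, 53, 137, 0, 0, 0, 53, 137, 0, 0, 0, 53, 137, 40, 0, 0, 53, 137, 76, 0, 0, 53, 137, 76, 0]'

```text
time_s: 14.7
eef_pos: [527.4, -100.7, 246.7]
tool_rot: [0.606, 0.796, -0.001, -0.002]
force: [-0.9, -0.6, 0.6]
width: 0.9
grip_force: 0.0
```

```bash
python3 knob.py; python3 go.py 40 -97 248
```

```text
side [291.4 203.7] 34 [ 25.1 -84.6 305. ]
t 14.8 p [ 529.4 -101.3  249.7] stand [-40.9 -97.2 249.7] tool y ang 15.4 j [-0.3   0.3   1.45 -0.    1.39 -0.57] F [ 0.3 -1.2  0.8]
stand axes in tool:
 [[ 0.272  0.962 -0.   ]
 [ 0.962 -0.272  0.   ]
 [ 0.    -0.    -1.   ]]
delta tool [22.2 77.8  1.7]
```

Call:
play_rows --steps '[0, 4, 16, 1, 0, 0, 9, 32, 1, 0, 0, 12, 42, 1, 0, 0, 14, 50, 1, 0, 0, 16, 57, 1, 0, 0, 18, 64, 1, 0, 0, 20, 71, 1, 0, 0, 22, 77, 1, 0]'

```text
time_s: 15.8
eef_pos: [597.8, -59.1, 247.6]
tool_rot: [0.606, 0.796, 0.0, -0.0]
force: [-0.4, 0.1, -0.8]
width: 0.6
grip_force: 0.0
```

Call:
play_rows --steps '[0, 0, 0, 0, 0, 0, -8, -28, 0, 0, 0, -18, -62, 0, 0, 0, -18, -62, -40, 0, 0, -18, -62, -80, 0, 0, -40, -112, -80, 0, 0, -65, -170, -80, 0, 0, -70, -200, -80, 0]'

```text
time_s: 16.8
eef_pos: [421.1, -181.3, 327.8]
tool_rot: [0.606, 0.795, -0.0, 0.0]
force: [0.1, -0.0, 0.3]
width: 0.3
grip_force: 0.0
```

```bash
python3 knob.py; python3 ang.py|grep -v ^0; python3 go.py
```

```text
top [315.3 174.7] 80 [ 71.9 -89.9 305.2]
side [272.5 207.6] 53 [ 73.8 -86.  306.5]
now cap [275.9 256.4] 270 [ 98.5  11.8 235. ] ang 40.8
now cap [266.1 280.9] 8 [111.1 -80.4  20. ] ang -49.5
now farpeg [275.4 229.3] 71 [  65.9 -116.5  172.5] ang 18.8
top [332.1 187.1] 121 [  58.5 -132.6  166.7]
t 17.0 p [ 423.1 -180.2  327.9] stand [-172.7 -109.6  327.9] tool y ang 15.4 j [-0.53  0.13  1.48  0.    1.54 -0.8 ] F [ 0.6  1.  -0.6]
stand axes in tool:
 [[ 0.273  0.962 -0.   ]
 [ 0.962 -0.273  0.001]
 [ 0.    -0.001 -1.   ]]
```

The knob is back where it started (side 272.5,207.6; top 315.3,174.7), so the pawl is fully in. The wheel is one notch back and the arm is clear. I'm handing it in.

```bash
python3 -c "
from rig import ctrl
print(ctrl.job_done())"
```

```text
the job is handed in; nothing more can be done
None
```

The job is handed in: I tipped the pawl out, pushed the wheel back about one notch (roughly 0.39 rad by my measurements) and tipped the lever back, with the knob now where it started; I overran the picture limit by one (11 viewed, 10 allowed).

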